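Open the leaning tasting jar

TASK

Open the leaning glass tasting jar for the day: rock its tight wooden stopper well over to its left and to its right until both sides are loose, then draw it out along the jar's axis without lifting the jar out of its cradle (a straight pull brings the jar up with it). Stand the stopper upright, foot down, in the middle of the round white saucer and let go, leaving the other goods where they are.

Things in the scene. Friction and masses are not known exactly. Their poses are not given: they have to be found in the camera images.
- stopper: Pale wooden stopper, 106 mm tall, 120 g. Origin at the centre of its flat foot (29 mm across), z along its axis towards the grip. From the foot up: dark rubber bulb 35 mm across 4 to 6 mm above the foot, narrowing to 21 mm at 21 mm; round shoulder (ball of radius 26 mm, centre 44 mm above the foot) that rests in the jar's mouth; grip block 36 mm (x) by 24 mm (y), 60 to 106 mm above the foot.
- stopper_grip (a point): Point on the axis in the grip block, 90 mm above the foot, 16 mm under its top; axes of the stopper. Grip across the flat sides, 24 mm apart along y. The seated stopper rocks only about its x, through the shoulder ball's centre: 0.2 rad (11 degrees) one way, then the other, shoves both neck pads clear of the bulb (less than 0.12 does not, past 0.27 it jams; takes about 0.5 N m).
- jar_mouth (a point): Centre of the mouth (48 mm wide) of the glass jar, at the top of its pale wooden collar, 72 mm across. The jar, 112 mm across and 145 mm tall, leans 30 degrees from vertical in a wooden stand. z along its axis out of the mouth, y level to the side, x away from the robot. The stopper starts with axes parallel to these, its foot 34 mm below.
- jar (a joint): How far the jar (0.9 kg) has been lifted along its axis out of its cradle, m; 0 is fully home. It is only laid there: pulled with more than about 8 N it slides up, let go it slides back.
- pad_left (a joint): How far the hidden friction pad on the +y side of the neck has been shoved outwards, m, 0 to 0.012. At 0 it hooks over the stopper's bulb; beyond 0.0035 the bulb passes. It gives way at about 9 N and stays where it is shoved.
- pad_right (a joint): The same for the pad on the jar's -y side.
- saucer: Loose round white saucer, 132 mm across the rim and 16 mm high, with a flat floor about 96 mm across, 6 mm above its underside. Origin at the centre of its underside, z up.
- cake_brown: Brown wrapped cake, a bystander, 75 x 45 x 30 mm; origin at the centre of its underside, like the next ones.
- cake_yellow: Yellow wrapped cake, a bystander, 75 x 45 x 30 mm.
- cake_long: Long purple wrapped cake, a bystander, 110 x 50 x 38 mm.
- punnet: Black and clear punnet, a bystander, 110 x 85 x 45 mm.
- pick_cup: Blue ceramic cup, a bystander, 60 mm wide and 60 mm tall.
- sealed_jar: Upright glass jar with a steel screw lid, a bystander, 84 mm wide and 110 mm tall.
- spatula: Wooden-handled spatula lying flat, a bystander, 200 mm long.
Things that resemble listed ones, but are neither listed nor needed, are in the scene too. There is more than one size of the stopper; the job needs the smallest.

How it is judged:
By the outcome, as a careful person would: the job done as asked, in the order asked, and still so for the second after the job is handed in, with the robot touching nothing.
It also fails if it takes over 45 s, if anything falls off the work surface, if the arm or the gripper's body presses on something with over 40 N, if the wrist force passes 120 N, or if a joint passes its speed limit or range.

ROBOT

A 7-joint arm with a two-finger parallel gripper is mounted at the origin on the work surface. World frame = base frame: x ahead of the robot, y to its left, z up, the work surface at z = 0. Lengths are in m, angles in rad, forces in N, time in s.
With the tool pointing down it reaches from about 0.35 to 0.9 m from the base axis. Payload 19.9 kg.
Tool frame: the origin (TCP) lies between the finger pads; the fingertips stand 17 mm ahead of it and the grasp point (between the pads) lies 2 mm behind it; z points along the fingers, y is the line along which they close (so a half turn about z gives the same grasp; the last joint's range is limited). The gripper opens to 85 mm and grips with 20 to 120 N. Pads are 22 mm wide; open, the fingers measure 114 mm over their backs; the gripper's body (76 mm by 85 mm) begins 54 mm behind the grasp point. The pads swing forward as they close: fully open they stand 13 mm farther back than shut.
Start: joints at [-1.369, 0.417, -0.01, 1.614, 0.005, 1.111, -0.053], TCP at [0.15, 0.607, 0.248] pointing down, gripper open.
Joint ranges: [-2.81, 2.81], [-0.39, 2.02], [-1.27, 1.25], [0.06, 2.57], [-1.19, 4.33], [0.19, 2], [-2.82, 2.82]. Speed limits (rad/s): [1.89, 1.89, 2.39, 2.39, 3.01, 3.01, 3.01].

INTERFACE

Orientations are given as a unit quaternion [w, x, y, z].
In Python, from plant import sensors, viewer, bot, finder gives the robot as it stands. The module is installed in compiled form; this text tells all that it offers.
- The arm moves only by the tool drive_tool, never from a script. Its argument "deltas" is a list that holds one entry, the list of rows, each a list of 7 numbers: the shift along the world's x, y, z in m, then the turn, a rotation vector about the world's x, y, z in degrees, then the finger opening in m, from 0 to 0.0854. A call has 1 to 12 rows; each row shifts and turns the commanded pose from where the row before left it; what a row does not reach is not made up. A row lasts 1/8 s, in which the tool goes at most 62.5 mm and 10.7 degrees, less where a joint would pass 70% of its speed; a pose out of reach is approached as far as the arm can. A call with a gripper value outside its range is refused whole. The fingers move at their own pace and stop on an object; the grip force is fixed at half the most. Time passes only in rows, so rows that do not move let the fingers close. It gives the time, the measured TCP pose, the force, the opening and the grip force at its end, in the units of the state.
- sensors.get_obs(): the state, without advancing time (a new reading comes with each control period).
- viewer.camera(name): name is "side" or "top"; returns a dict with "image" (480x640x3 uint8, red, green, blue), "camera_matrix" (3x3 intrinsics, pixels), "distortion" ([k1, k2, p1, p2, k3] as OpenCV has them; the pictures are not rectified), "R" (3x3) and "t" (3): a world point X has camera coordinates R X + t. Camera axes: x right, y down, z forward; pixel columns grow to the right and rows downward; lengths in m; the calibration is good to about 2 mm. A picture is of the moment at which its call begins. There is no depth.
- bot.sign_off(): hands the job in; it is judged then, once.
Trained networks look in the newest picture that a camera, given by its name, has taken for a name from the list of things; names that differ only in an ending like _2 or _b are one class to them, and where a whole thing is asked for, a point or a joint stands for the part that bears it (a point fixed in the world has none). Each returns a list of dicts, best first, with "conf" (0 to 1); they miss things now and then, are a little off and sometimes report something else, mostly with a low value. They report only what shows in the picture. A call takes as long as a camera call. They do not tell look-alikes from the thing itself.
- finder.recognise(query, camera): "uv" ([column, row] in pixels, amid what is visible of it).
- finder.mark_of(query, camera): "uv" ([column, row] in pixels: a listed point, or the origin of a listed thing).
The state is a dict: "time": time; "joints": joint angles; "joint_vel": joint speeds; "effort": joint torques, N m; "tool_pos": TCP position; "tool_rot": TCP orientation; "contact_force": force on the tool from outside, world axes, zero at the start; "wrist_torque": the same for the moment, N m; "opening": finger opening in m; "gripper_force": force on a finger pad.
Only numpy, scipy, OpenCV 4.12 (cv2) and the standard library are available. Lean on these libraries where they do the work, as an engineer would, in place of code of your own. Each camera call takes 0.05 s, during which the arm holds its last target. There are 200 camera calls.

## Working session

There is one attempt and no reset: what is moved stays moved. The work goes in short steps, Python scripts to look and compute and a tool call to move; the robot and the scene stay as the last step left them, time stands still between calls to the robot, and variables do not carry over. Pictures are saved under pics/ and viewed, at most 10 in all, crops included, and the job is handed in when it is done.

Besides the shell and the picture viewer there is one more tool, called after "Request:" by a JSON object that holds its "op" and its "data". drive_tool: Moves the arm, as the interface text tells. Its arguments: {"type":"object","properties":{"deltas":{"type":"array","items":{"type":"array","items":{"type":"array","items":{"type":"number"}}}}},"required":["deltas"]}

```bash
mkdir -p pics; cat > h.py <<'E'
import numpy as np, cv2
from plant import sensors, viewer, bot, finder
def ray(c,uv):
    p=cv2.undistortPoints(np.array([[uv]],float),c["camera_matrix"],np.array(c["distortion"],float))[0,0]
    R=np.array(c["R"]);t=np.array(c["t"]);return -R.T@t, R.T@np.array([p[0],p[1],1])
def onz(c,uv,z):
    o,d=ray(c,uv);return o+d*(z-o[2])/d[2]
def tri(cs,uvs):
    A=np.zeros((3,3));b=np.zeros(3)
    for c,uv in zip(cs,uvs):
        o,d=ray(c,uv);d=d/np.linalg.norm(d);P=np.eye(3)-np.outer(d,d);A+=P;b+=P@o
    X=np.linalg.solve(A,b);return X
def proj(c,X):
    R=np.array(c["R"]);return cv2.projectPoints(np.array(X,float).reshape(-1,1,3),cv2.Rodrigues(R)[0],np.array(c["t"],float),c["camera_matrix"],np.array(c["distortion"],float))[0][:,0]
E
python3 - <<'E'
from h import *
np.set_printoptions(precision=3,suppress=True)
cs={n:viewer.camera(n) for n in("top","side")}
for n,c in cs.items():
    cv2.imwrite(f"pics/{n}0.png",c["image"][:,:,::-1])
    print(n,-np.array(c["R"]).T@c["t"],np.array(c["R"])[2])
    for q in("stopper","stopper_grip","jar_mouth","saucer"):
        print(q,"mark",[(np.round(d["uv"]).tolist(),round(d["conf"],2)) for d in finder.mark_of(q,n)],"rec",[(np.round(d["uv"]).tolist(),round(d["conf"],2)) for d in finder.recognise(q,n)])
print(sensors.get_obs())
E
```

```text
top [0.284 0.012 1.195] [ 0.223  0.015 -0.975]
stopper mark [([402.0, 364.0], 0.96), ([238.0, 305.0], 0.87), ([434.0, 245.0], 0.72), ([164.0, 231.0], 0.28)] rec [([251.0, 334.0], 0.73), ([438.0, 249.0], 0.67), ([425.0, 229.0], 0.65), ([417.0, 340.0], 0.64)]
stopper_grip mark [([427.0, 325.0], 0.56), ([262.0, 354.0], 0.56)] rec [([254.0, 335.0], 0.87), ([418.0, 342.0], 0.63)]
jar_mouth mark [([434.0, 247.0], 0.84)] rec [([428.0, 230.0], 0.65)]
saucer mark [([262.0, 232.0], 0.88)] rec [([260.0, 231.0], 0.79)]
side [ 0.13  -0.922  0.827] [ 0.318  0.764 -0.562]
stopper mark [([359.0, 294.0], 0.81), ([241.0, 243.0], 0.72), ([238.0, 344.0], 0.61)] rec [([272.0, 352.0], 0.84), ([221.0, 257.0], 0.83), ([346.0, 276.0], 0.68)]
stopper_grip mark [([288.0, 362.0], 0.85), ([325.0, 432.0], 0.68), ([337.0, 267.0], 0.65), ([207.0, 266.0], 0.57)] rec [([221.0, 257.0], 0.97), ([268.0, 353.0], 0.86), ([343.0, 273.0], 0.72)]
jar_mouth mark [([352.0, 284.0], 0.57)] rec [([371.0, 310.0], 0.73)]
saucer mark [([301.0, 246.0], 0.95)] rec [([302.0, 242.0], 0.86)]
{'time': 0.9, 'joints': array([-1.369,  0.417, -0.01 ,  1.614,  0.005,  1.111, -0.053]), 'joint_vel': array([ 0.   , -0.001,  0.001,  0.002, -0.001, -0.001, -0.   ]), 'effort': array([ -0.003, -86.422,   0.677, -43.521,   0.019,   0.002,  -0.   ]), 'tool_pos': array([0.15 , 0.607, 0.248]), 'tool_rot': array([ 0.   ,  0.121,  0.993, -0.   ]), 'contact_force': array([-0.034, -0.066, -0.11 ]), 'wrist_torque': array([ 0.027, -0.03 ,  0.016]), 'gripper_force': 0.0, 'opening': 0.08553036980084942}
```

View pics/top0.png

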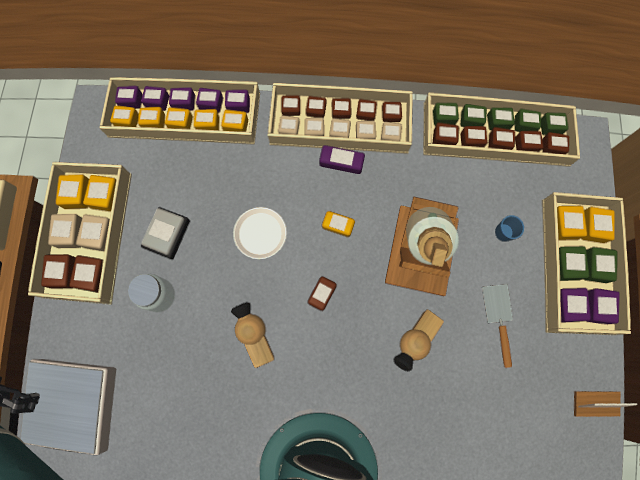

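View pics/side0.png

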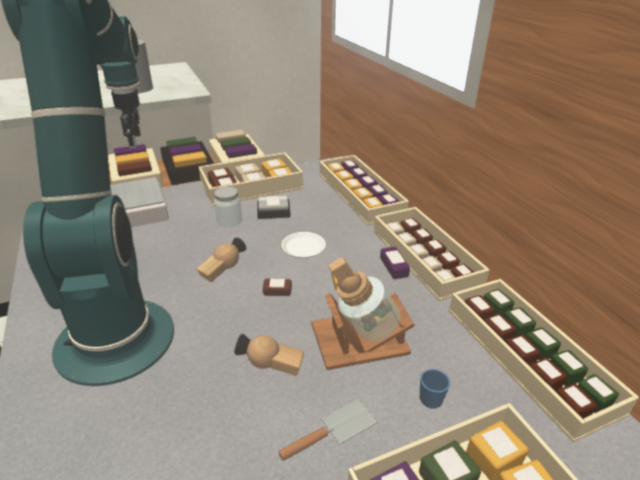

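```bash
python3 - <<'E'
import cv2,numpy as np
a=cv2.imread("pics/top0.png")[190:305,370:480];b=cv2.imread("pics/side0.png")[245:370,300:420]
f=lambda i:cv2.resize(i,(400,int(400*i.shape[0]/i.shape[1])),interpolation=cv2.INTER_CUBIC)[:416]
a,b=f(a),f(b);h=min(len(a),len(b));cv2.imwrite("pics/crop1.png",np.hstack([a[:h],b[:h]]))
E
```

```text
(no output)
```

View pics/crop1.png

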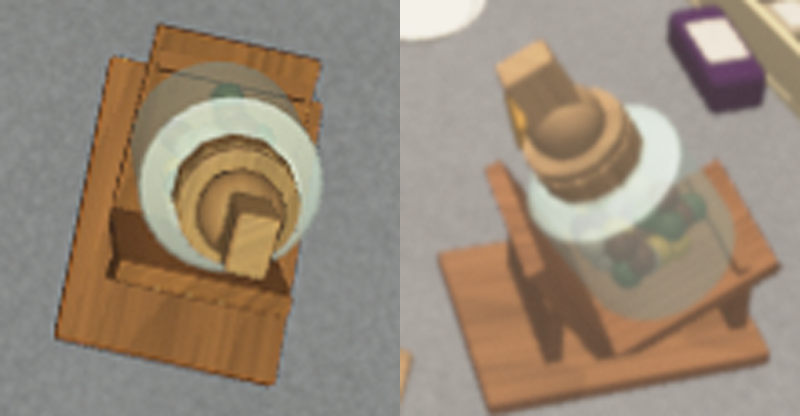

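```bash
cat > fit.py <<'E'
from h import *
from scipy.optimize import least_squares
from scipy.spatial.transform import Rotation as Ro
np.set_printoptions(precision=4,suppress=True)
T=viewer.camera("top");S=viewer.camera("side")
ct=lambda u,v:(370+(u+.5)/3.636-.5,190+(v+.5)/3.636-.5)
cs=lambda u,v:(300+(u-400+.5)/3.333-.5,245+(v+.5)/3.333-.5)
b=[onz(T,ct(*p),.015)[:2] for p in((110,57),(57,338),(272,383))]
d=b[0]-b[1];e=b[2]-b[1];print("base",b,"yaw deg",np.degrees([np.arctan2(d[1],d[0]),np.arctan2(e[0],-e[1])]))
L=np.array([[0,0,0],[.018,.012,.072],[.018,-.012,.072],[-.018,-.012,.072],[-.018,.012,.072]])
ut=np.array([ct(*p) for p in((236,208),(237,212),(280,215),(268,278),(225,270))])
us=np.array([cs(*p) for p in((575,130),(547,40),(555,55),(507,88),(497,70))])
tilt=Ro.from_euler("y",-30,degrees=True)
def pts(p): return (Ro.from_euler("z",p[3])*tilt).apply(L)+p[:3]
f=lambda p:np.r_[(proj(T,pts(p))-ut).ravel(),(proj(S,pts(p))-us).ravel()]
r=least_squares(f,[.5,-.2,.2,0]);print("mouth",r.x[:3],"yaw",np.degrees(r.x[3]));print(r.fun.reshape(-1,2))
R=Ro.from_euler("z",r.x[3])*tilt;M=R.as_matrix();print(M)
print("grip",r.x[:3]+M@[0,0,.056],"shoulder",r.x[:3]+M@[0,0,.010])
print("saucer",tri([T,S],[(262,232),(301,246)]),onz(T,(262,232),.003),onz(S,(301,246),.003))
E
python3 fit.py
```

```text
base [array([ 0.6438, -0.1597]), array([ 0.4484, -0.1304]), array([ 0.427 , -0.2744])] yaw deg [-8.5332 -8.4518]
mouth [ 0.5123 -0.2137  0.1703] yaw -5.949284957483475
[[-0.104  -1.2798]
 [ 0.413  -0.7631]
 [ 0.4493  0.3853]
 [-0.207  -0.1103]
 [-0.1207  0.1498]
 [-0.0197  0.1518]
 [-1.2803 -0.987 ]
 [ 0.2098  1.0807]
 [ 0.0418  0.7906]
 [-0.5604 -0.542 ]]
[[ 0.8614  0.1036 -0.4973]
 [-0.0898  0.9946  0.0518]
 [ 0.5     0.      0.866 ]]
grip [ 0.4845 -0.2108  0.2188] shoulder [ 0.5073 -0.2132  0.1789]
saucer [0.5487 0.1779 0.0111] [0.5563 0.1779 0.003 ] [0.5467 0.1887 0.003 ]
```

```bash
cat >> fit.py <<'E'
y0=np.radians(-8.5);q=least_squares(lambda p:f(np.r_[p,y0]),r.x[:3]);m=q.x
R=Ro.from_euler("z",y0)*tilt;M=R.as_matrix();zj=M[:,2]
print("mouth",m,"cost",r.cost,q.cost);print(M)
tcp=m+M@[0,0,.054];print("tcp grasp",tcp,"pre",tcp+.11*zj,"sh",m+.01*zj)
Rt=Ro.from_matrix(M@np.diag([-1,1,-1]));o=sensors.get_obs();R0=Ro.from_quat(np.roll(o["tool_rot"],-1))
print("turn",np.degrees((Rt*R0.inv()).as_rotvec()),"quat",np.roll(Rt.as_quat(),1))
for n,c,w in(("top",T,(220,195,305,270)),("side",S,(270,225,340,265))):
    g=cv2.cvtColor(c["image"],cv2.COLOR_RGB2HSV);k=((g[...,2]>185)&(g[...,1]<60)).astype(np.uint8)
    z=np.zeros_like(k);z[w[1]:w[3],w[0]:w[2]]=k[w[1]:w[3],w[0]:w[2]]
    h=cv2.convexHull(max(cv2.findContours(z,0,1)[0],key=len));h=cv2.approxPolyDP(h,0.01,True)[:,0].astype(float)
    P=np.array([onz(c,p,.016)[:2] for p in h]);ce,rad=cv2.minEnclosingCircle(P.astype(np.float32));print(n,"saucer rim",ce,rad,P.min(0),P.max(0))
E
python3 fit.py|tail -14
```

```text
[-0.5604 -0.542 ]]
[[ 0.8614  0.1036 -0.4973]
 [-0.0898  0.9946  0.0518]
 [ 0.5     0.      0.866 ]]
grip [ 0.4845 -0.2108  0.2188] shoulder [ 0.5073 -0.2132  0.1789]
saucer [0.5487 0.1779 0.0111] [0.5563 0.1779 0.003 ] [0.5467 0.1887 0.003 ]
mouth [ 0.5121 -0.215   0.1703] cost 3.963651661015643 4.856799028201875
[[ 0.8565  0.1478 -0.4945]
 [-0.128   0.989   0.0739]
 [ 0.5    -0.      0.866 ]]
tcp grasp [ 0.4854 -0.211   0.217 ] pre [ 0.431  -0.2028  0.3123] sh [ 0.5072 -0.2142  0.1789]
turn [ -5.8254 -29.4377   5.2892] quat [ 0.2581  0.0716  0.9633 -0.0192]
top saucer rim (0.551581084728241, 0.18243086338043213) 0.06559049338102341 [0.4872 0.1185] [0.617  0.2479]
side saucer rim (0.5515542030334473, 0.1825198382139206) 0.06962686777114868 [0.4836 0.1137] [0.6186 0.2498]
```

Request:
{"op": "drive_tool", "data": {"deltas": [[[0.025, -0.038, 0.0125, 0, 0, 0, 0.085], [0.025, -0.038, 0.0125, 0, 0, 0, 0.085], [0.025, -0.038, 0.0125, 0, 0, 0, 0.085], [0.025, -0.038, 0.0125, 0, 0, 0, 0.085], [0.025, -0.038, 0.0125, 0, 0, 0, 0.085], [0.025, -0.038, 0.0125, 0, 0, 0, 0.085], [0.025, -0.038, 0.0125, 0, 0, 0, 0.085], [0.025, -0.038, 0.0125, 0, 0, 0, 0.085], [0.025, -0.038, 0.0125, 0, 0, 0, 0.085], [0.025, -0.038, 0.0125, 0, 0, 0, 0.085], [0.025, -0.038, 0.0125, 0, 0, 0, 0.085], [0.025, -0.038, 0.0125, 0, 0, 0, 0.085]]]}}

```text
time: 2.6
tool_pos: [0.4508, 0.1493, 0.3989]
tool_rot: [0.0, 0.121, 0.993, 0.0]
contact_force: [0.7, 0.5, 0.1]
opening: 0.0849
gripper_force: 0.0
```

Request:
{"op": "drive_tool", "data": {"deltas": [[[-0.0015, -0.0295, -0.0073, -0.49, -2.45, 0.44, 0.07], [-0.0015, -0.0295, -0.0073, -0.49, -2.45, 0.44, 0.07], [-0.0015, -0.0295, -0.0073, -0.49, -2.45, 0.44, 0.07], [-0.0015, -0.0295, -0.0073, -0.49, -2.45, 0.44, 0.07], [-0.0015, -0.0295, -0.0073, -0.49, -2.45, 0.44, 0.07], [-0.0015, -0.0295, -0.0073, -0.49, -2.45, 0.44, 0.07], [-0.0015, -0.0295, -0.0073, -0.49, -2.45, 0.44, 0.07], [-0.0015, -0.0295, -0.0073, -0.49, -2.45, 0.44, 0.07], [-0.0015, -0.0295, -0.0073, -0.49, -2.45, 0.44, 0.07], [-0.0015, -0.0295, -0.0073, -0.49, -2.45, 0.44, 0.07], [-0.0015, -0.0295, -0.0073, -0.49, -2.45, 0.44, 0.07], [-0.0015, -0.0295, -0.0073, -0.49, -2.45, 0.44, 0.07]]]}}

```text
time: 4.1
tool_pos: [0.432, -0.2045, 0.3106]
tool_rot: [0.259, 0.072, 0.963, -0.02]
contact_force: [1.6, 0.4, -0.3]
opening: 0.0697
gripper_force: 0.0
```

Request:
{"op": "drive_tool", "data": {"deltas": [[[0.0107, -0.0013, -0.0187, 0, 0, 0, 0.055], [0.0107, -0.0013, -0.0187, 0, 0, 0, 0.055], [0.0107, -0.0013, -0.0187, 0, 0, 0, 0.055], [0.0107, -0.0013, -0.0187, 0, 0, 0, 0.055], [0.0107, -0.0013, -0.0187, 0, 0, 0, 0.055], [0, 0, 0, 0, 0, 0, 0.05], [0, 0, 0, 0, 0, 0, 0.045]]]}}

```text
time: 4.97
tool_pos: [0.4715, -0.2042, 0.234]
tool_rot: [0.25, 0.07, 0.966, -0.015]
contact_force: [-0.1, -0.3, 0.2]
opening: 0.0451
gripper_force: 0.0
```

```bash
cat > look.py <<'E'
import sys
from h import *
np.set_printoptions(precision=4,suppress=True)
def look(name,w1,w2):
    out=[]
    for n,w in(("top",w1),("side",w2)):
        c=viewer.camera(n);i=c["image"][w[1]:w[3],w[0]:w[2],::-1]
        out.append(cv2.resize(i,(400,400),interpolation=cv2.INTER_CUBIC))
    cv2.imwrite(f"pics/{name}.png",np.hstack(out));o=sensors.get_obs()
    for k in("tool_pos","tool_rot","contact_force","wrist_torque"):print(k,o[k])
look(sys.argv[1],eval(sys.argv[2]),eval(sys.argv[3]))
E
python3 look.py c2 "(385,195,485,295)" "(290,220,390,320)"
```

```text
tool_pos [ 0.4718 -0.2038  0.2342]
tool_rot [ 0.2502  0.0702  0.9655 -0.0138]
contact_force [-0.7342 -0.2695 -0.5217]
wrist_torque [ 0.0229  0.5146 -0.0117]
```

View pics/c2.png

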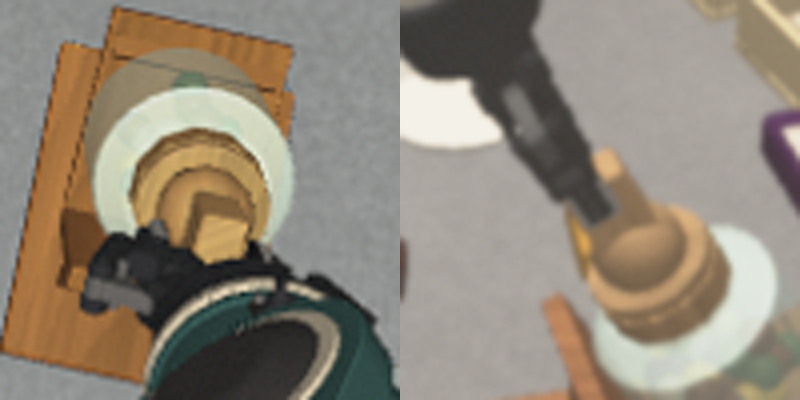

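```bash
python3 -c "
from h import *
print(sensors.get_obs()['joints'].round(3))"
```

```text
[-0.765  0.044  1.243  2.256 -0.503  0.435  2.305]
```

Request:
{"op": "drive_tool", "data": {"deltas": [[[0.005, -0.002, -0.005, 0, 0, 0, 0.045], [0, 0, 0, 0, 0, 0, 0.045]]]}}

```text
time: 5.32
tool_pos: [0.4768, -0.2059, 0.2289]
tool_rot: [0.25, 0.07, 0.966, -0.014]
contact_force: [-0.3, -0.9, 0.5]
opening: 0.0451
gripper_force: 0.0
```

```bash
python3 -c "
from h import *
o=sensors.get_obs();print(o['joints'].round(3),o['tool_pos'],o['tool_rot'])"
```

```text
[-0.703  0.096  1.202  2.25  -0.624  0.446  2.414] [ 0.47679881 -0.20586386  0.22891997] [ 0.24978758  0.070289    0.96564219 -0.01416963]
```

```bash
cat > d.py <<'E'
import sys
from h import *
from scipy.spatial.transform import Rotation as Ro
np.set_printoptions(precision=4,suppress=True)
M=(Ro.from_euler("z",-8.5,degrees=True)*Ro.from_euler("y",-30,degrees=True)).as_matrix()
m=np.array([.5121,-.2148,.1703]);sh=m+M[:,2]*.010
def goal(a=0,lift=0,h=.054):  # rock a rad about jar x, lift along axis
    Rx=Ro.from_rotvec(M[:,0]*a);return sh+Rx.apply(M[:,2]*(h-.010))+M[:,2]*lift, Rx*Ro.from_matrix(M@np.diag([-1,1,-1]))
def delta(p,R):
    o=sensors.get_obs();R0=Ro.from_quat(np.roll(o["tool_rot"],-1))
    print("dpos",p-o["tool_pos"],"drot",np.degrees((R*R0.inv()).as_rotvec()),"joints",o["joints"])
    print("in jar axes: pos rel sh",M.T@(o["tool_pos"]-sh),"F",M.T@o["contact_force"],"T",M.T@o["wrist_torque"],"rot err",M.T@np.degrees((R*R0.inv()).as_rotvec()))
if __name__=="__main__": delta(*goal(*map(float,sys.argv[1:])))
E
python3 d.py
```

```text
dpos [ 0.0086 -0.0049 -0.0119] drot [-0.5883 -0.9503 -0.2923] joints [-0.703   0.0963  1.2023  2.2503 -0.6239  0.4464  2.4137]
in jar axes: pos rel sh [-0.0021  0.0036  0.0589] F [ 0.1449 -0.9157  0.5019] T [-0.0292  0.4887  0.0178] rot err [-0.5284 -1.0268 -0.0324]
```

Request:
{"op": "drive_tool", "data": {"deltas": [[[0.002, -0.0016, -0.003, -0.2, -0.32, -0.1, 0.045], [0.002, -0.0016, -0.003, -0.2, -0.32, -0.1, 0.045], [0.002, -0.0016, -0.003, -0.2, -0.32, -0.1, 0.045], [0.0026, 0, -0.003, 0, 0, 0, 0.04], [0, 0, 0, 0, 0, 0, 0.04]]]}}

```text
time: 5.95
tool_pos: [0.4855, -0.2104, 0.2169]
tool_rot: [0.258, 0.071, 0.963, -0.019]
contact_force: [0.6, 0.2, -0.7]
opening: 0.0405
gripper_force: 0.0
```

```bash
python3 d.py; python3 look.py c3 "(395,205,475,285)" "(300,230,380,310)"
```

```text
dpos [-0.0001 -0.0004  0.0002] drot [ 0.0047  0.0043 -0.0121] joints [-0.587   0.1531  1.1013  2.2543 -0.7931  0.4236  2.5665]
in jar axes: pos rel sh [-0.0001  0.0004  0.0438] F [ 0.1199  0.27   -0.8472] T [-0.0208  0.5636  0.0438] rot err [-0.0026  0.0049 -0.0124]
tool_pos [ 0.4855 -0.2105  0.2169]
tool_rot [ 0.2583  0.0715  0.9632 -0.0192]
contact_force [-0.427  -0.2644  0.1073]
wrist_torque [ 0.1157  0.5286 -0.0151]
```

View pics/c3.png

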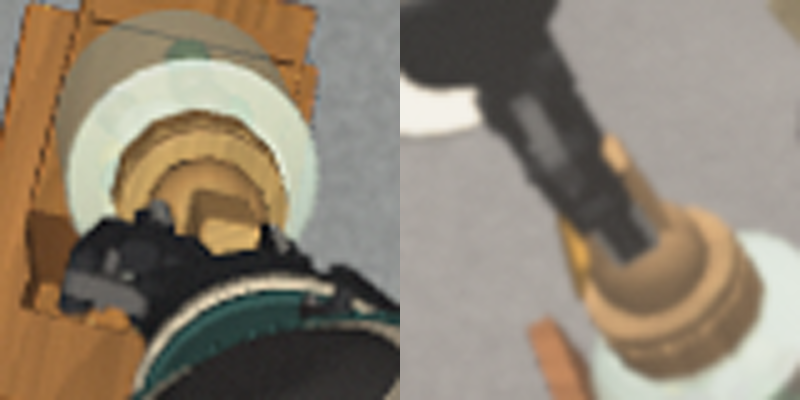

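Request:
{"op": "drive_tool", "data": {"deltas": [[[0, 0, 0, 0, 0, 0, 0.033], [0, 0, 0, 0, 0, 0, 0.028], [0, 0, 0, 0, 0, 0, 0.0265]]]}}

```text
time: 6.42
tool_pos: [0.4855, -0.2107, 0.2169]
tool_rot: [0.258, 0.072, 0.963, -0.019]
contact_force: [-1.7, -2.1, 1.3]
opening: 0.0266
gripper_force: 1.2
```

```bash
python3 d.py
```

```text
dpos [-0.0002 -0.0001  0.0002] drot [0.0312 0.029  0.0097] joints [-0.587   0.1535  1.102   2.2543 -0.7947  0.4233  2.5681]
in jar axes: pos rel sh [0.     0.0001 0.0438] F [-0.5484 -2.3082  1.8385] T [-0.4864  0.5536 -0.0267] rot err [ 0.0278  0.0332 -0.0049]
```

Request:
{"op": "drive_tool", "data": {"deltas": [[[-0.0002, -0.0013, 0, 0, 0, 0, 0.0265], [0, 0, 0, 0, 0, 0, 0.0265]]]}}

```text
time: 6.68
tool_pos: [0.4853, -0.2117, 0.2167]
tool_rot: [0.258, 0.071, 0.963, -0.019]
contact_force: [-1.0, -0.4, 0.2]
opening: 0.0268
gripper_force: 0.0
```

```bash
python3 d.py
```

```text
dpos [0.0001 0.0009 0.0003] drot [ 0.0075  0.0087 -0.0189] joints [-0.5809  0.1549  1.0992  2.2534 -0.799   0.4257  2.5746]
in jar axes: pos rel sh [-0.0001 -0.0009  0.0437] F [-0.7006 -0.564   0.6843] T [-0.003   0.5127  0.0256] rot err [-0.0041  0.0097 -0.0194]
```

Free again; close on it (half-gap ~1 mm).

Request:
{"op": "drive_tool", "data": {"deltas": [[[0, 0, 0, 0, 0, 0, 0.0245], [0, 0, 0, 0, 0, 0, 0.024], [0, 0, 0, 0, 0, 0, 0.01], [0, 0, 0, 0, 0, 0, 0.01]]]}}

```text
time: 7.18
tool_pos: [0.4853, -0.212, 0.2168]
tool_rot: [0.258, 0.072, 0.963, -0.019]
contact_force: [-0.9, -4.7, 0.8]
opening: 0.0236
gripper_force: 58.7
```

```bash
python3 d.py; python3 d.py 0.21|head -1;python3 d.py -0.21|head -1
```

```text
dpos [0.0001 0.0012 0.0003] drot [0.0312 0.02   0.0068] joints [-0.581   0.1549  1.0996  2.2534 -0.7988  0.4253  2.5744]
in jar axes: pos rel sh [-0.     -0.0012  0.0437] F [ 0.225  -4.8147  0.7999] T [-0.9468  0.5627 -0.0031] rot err [ 0.0275  0.0244 -0.0081]
dpos [-0.0008 -0.008  -0.0006] drot [10.3357 -1.5192  6.0251] joints [-0.581   0.1549  1.0996  2.2534 -0.7988  0.4253  2.5744]
dpos [ 0.0019  0.0102 -0.0006] drot [-10.2734   1.5591  -6.0115] joints [-0.581   0.1549  1.0996  2.2534 -0.7988  0.4253  2.5744]
```

Request:
{"op": "drive_tool", "data": {"deltas": [[[0.0002, 0.0015, 0, -1.65, 0.25, -0.96, 0.01], [0.0002, 0.0015, -0.0001, -1.65, 0.25, -0.96, 0.01], [0.0003, 0.0015, -0.0001, -1.65, 0.25, -0.96, 0.01], [0.0003, 0.0015, -0.0002, -1.65, 0.25, -0.96, 0.01], [0.0004, 0.0014, -0.0002, -1.65, 0.25, -0.96, 0.01], [0.0004, 0.0014, -0.0002, -1.65, 0.25, -0.96, 0.01], [0, 0, 0, 0, 0, 0, 0.01], [0, 0, 0, 0, 0, 0, 0.01]]]}}

```text
time: 8.18
tool_pos: [0.487, -0.2036, 0.2162]
tool_rot: [0.25, 0.097, 0.956, -0.116]
contact_force: [-8.2, -4.8, 11.5]
opening: 0.0236
gripper_force: 60.8
```

```bash
python3 d.py
```

```text
dpos [-0.0016 -0.0072  0.0009] drot [ 9.9186 -1.4841  5.8099] joints [-0.8899  0.1597  1.2463  2.2916 -0.1262  0.2531  1.7911]
in jar axes: pos rel sh [0.     0.0074 0.043 ] F [-0.6406 -5.9287 13.6088] T [-1.505   0.7191 -0.1185] rot err [11.5904 -0.0018  0.017 ]
```

Request:
{"op": "drive_tool", "data": {"deltas": [[[-0.0004, -0.0014, 0.0002, 1.65, -0.25, 0.96, 0.01], [-0.0004, -0.0014, 0.0002, 1.65, -0.25, 0.96, 0.01], [-0.0003, -0.0015, 0.0002, 1.65, -0.25, 0.96, 0.01], [-0.0003, -0.0015, 0.0001, 1.65, -0.25, 0.96, 0.01], [-0.0002, -0.0015, 0.0001, 1.65, -0.25, 0.96, 0.01], [-0.0002, -0.0015, 0, 1.65, -0.25, 0.96, 0.01]]]}}

```text
time: 8.93
tool_pos: [0.4854, -0.212, 0.2169]
tool_rot: [0.259, 0.071, 0.963, -0.019]
contact_force: [-0.6, -3.9, -2.8]
opening: 0.0232
gripper_force: 60.0
```

```bash
python3 d.py
```

```text
dpos [0.     0.0012 0.0002] drot [-0.0369  0.0536 -0.0224] joints [-0.3308  0.1095  0.813   2.2488 -0.6639  0.3854  2.4479]
in jar axes: pos rel sh [ 0.     -0.0012  0.0438] F [-1.4425 -3.9932 -2.4036] T [-1.1054  1.0881  0.0004] rot err [-0.0497  0.0475  0.0028]
```

Request:
{"op": "drive_tool", "data": {"deltas": [[[-0.0001, -0.0015, -0.0002, 1.65, -0.25, 0.96, 0.01], [-0.0002, -0.0015, -0.0002, 1.65, -0.25, 0.96, 0.01], [-0.0002, -0.0015, -0.0002, 1.65, -0.25, 0.96, 0.01], [-0.0001, -0.0014, -0.0002, 1.65, -0.25, 0.96, 0.01], [-0.0001, -0.0014, -0.0002, 1.65, -0.25, 0.96, 0.01], [-0.0001, -0.0014, -0.0002, 1.65, -0.25, 0.96, 0.01], [0, 0, 0, 0, 0, 0, 0.01], [0, 0, 0, 0, 0, 0, 0.01]]]}}

```text
time: 9.93
tool_pos: [0.4846, -0.2204, 0.2156]
tool_rot: [0.264, 0.045, 0.96, 0.078]
contact_force: [-0.7, -0.1, 3.5]
opening: 0.0234
gripper_force: 62.9
```

```bash
python3 d.py
```

```text
dpos [0.0008 0.0096 0.0014] drot [-9.8992  1.5256 -5.7563] joints [ 0.0555  0.1757  0.5783  2.1834 -0.9473  0.6369  2.8209]
in jar axes: pos rel sh [-0.0002 -0.0096  0.0424] F [ 1.2228 -0.1835  3.3826] T [-0.3591  0.4415  0.0065] rot err [-11.5523   0.0457   0.0229]
```

Request:
{"op": "drive_tool", "data": {"deltas": [[[0.0001, 0.0014, 0.0002, -1.65, 0.25, -0.96, 0.01], [0.0001, 0.0014, 0.0002, -1.65, 0.25, -0.96, 0.01], [0.0001, 0.0014, 0.0002, -1.65, 0.25, -0.96, 0.01], [0.0002, 0.0015, 0.0002, -1.65, 0.25, -0.96, 0.01], [0.0002, 0.0015, 0.0002, -1.65, 0.25, -0.96, 0.01], [0.0001, 0.0015, 0.0002, -1.65, 0.25, -0.96, 0.01]]]}}

```text
time: 10.68
tool_pos: [0.4853, -0.2118, 0.217]
tool_rot: [0.259, 0.072, 0.963, -0.02]
contact_force: [-7.1, -3.9, 4.3]
opening: 0.0234
gripper_force: 63.3
```

```bash
python3 d.py
```

```text
dpos [0.0001 0.001  0.0001] drot [0.0873 0.0415 0.0251] joints [-0.1615  0.0958  0.6255  2.2458 -0.5934  0.3682  2.3786]
in jar axes: pos rel sh [ 0.     -0.001   0.0439] F [-3.3986 -4.8769  6.9562] T [-1.0205  1.4578  0.0197] rot err [ 0.082   0.0539 -0.0184]
```

Now pull gently along the axis (−0.4945, 0.0739, 0.866): 6 mm first.

Request:
{"op": "drive_tool", "data": {"deltas": [[[-0.001, 0.0001, 0.0017, 0, 0, 0, 0.01], [-0.001, 0.0001, 0.0017, 0, 0, 0, 0.01], [-0.001, 0.0002, 0.0018, 0, 0, 0, 0.01]]]}}

```text
time: 11.05
tool_pos: [0.4823, -0.2111, 0.2219]
tool_rot: [0.258, 0.071, 0.963, -0.019]
contact_force: [0.2, -0.1, -1.2]
opening: 0.0233
gripper_force: 62.5
```

```bash
python3 d.py 0 0.006
```

```text
dpos [0.0002 0.0007 0.0003] drot [-0.0107 -0.002  -0.0378] joints [-0.1713  0.0788  0.634   2.2464 -0.5552  0.3781  2.3445]
in jar axes: pos rel sh [-0.0002 -0.0007  0.0497] F [-0.4049 -0.1066 -1.2012] T [0.0065 0.5791 0.0457] rot err [-0.0277 -0.0036 -0.0276]
```

Request:
{"op": "drive_tool", "data": {"deltas": [[[-0.0015, 0.0002, 0.0026, 0, 0, 0, 0.01], [-0.0015, 0.0002, 0.0026, 0, 0, 0, 0.01], [-0.0015, 0.0002, 0.0026, 0, 0, 0, 0.01], [-0.0015, 0.0002, 0.0026, 0, 0, 0, 0.01], [-0.002, 0.0003, 0.0035, 0, 0, 0, 0.01], [-0.002, 0.0003, 0.0035, 0, 0, 0, 0.01], [-0.002, 0.0003, 0.0035, 0, 0, 0, 0.01], [-0.003, 0.0005, 0.0052, 0, 0, 0, 0.01], [-0.004, 0.0006, 0.007, 0, 0, 0, 0.01], [-0.005, 0.0007, 0.0087, 0, 0, 0, 0.01], [-0.005, 0.0007, 0.0087, 0, 0, 0, 0.01], [-0.005, 0.0007, 0.0087, 0, 0, 0, 0.01]]]}}

```text
time: 12.55
tool_pos: [0.4481, -0.2064, 0.2816]
tool_rot: [0.258, 0.071, 0.963, -0.019]
contact_force: [0.0, -0.5, -1.2]
opening: 0.0232
gripper_force: 62.5
```

```bash
python3 d.py 0 0.073; python3 look.py c4 "(360,180,500,320)" "(270,190,420,340)"
```

```text
dpos [ 0.0012  0.001  -0.0013] drot [ 0.0194  0.0188 -0.0082] joints [-0.1794 -0.1229  0.6016  2.2414 -0.1524  0.502   1.9742]
in jar axes: pos rel sh [-0.0003 -0.0012  0.1187] F [-0.5124 -0.5341 -1.1465] T [-0.032   0.6722 -0.0357] rot err [ 0.0101  0.0214 -0.0153]
tool_pos [ 0.4483 -0.2066  0.2821]
tool_rot [ 0.259   0.0716  0.963  -0.0192]
contact_force [-1.0417 -0.0532 -2.0411]
wrist_torque [0.0893 0.7322 0.0074]
```

View pics/c4.png

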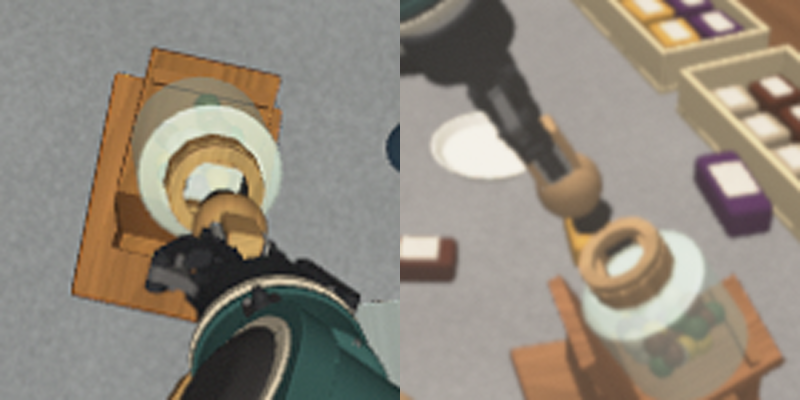

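Request:
{"op": "drive_tool", "data": {"deltas": [[[-0.005, 0, 0.02, 0, 0, 0, 0.01], [-0.005, 0, 0.02, 0, 0, 0, 0.01], [0.0095, 0.0325, -0.004, 0.44, 2.97, 0, 0.01], [0.0095, 0.0325, -0.004, 0.44, 2.97, 0, 0.01], [0.0095, 0.0325, -0.004, 0.44, 2.97, 0, 0.01], [0.0095, 0.0325, -0.004, 0.44, 2.97, 0, 0.01], [0.0095, 0.0325, -0.004, 0.44, 2.97, 0, 0.01], [0.0095, 0.0325, -0.004, 0.44, 2.97, 0, 0.01], [0.0095, 0.0325, -0.004, 0.44, 2.97, 0, 0.01], [0.0095, 0.0325, -0.004, 0.44, 2.97, 0, 0.01], [0.0095, 0.0325, -0.004, 0.44, 2.97, 0, 0.01], [0.0095, 0.0325, -0.004, 0.44, 2.97, 0, 0.01]]]}}

```text
time: 14.15
tool_pos: [0.5337, 0.1199, 0.2804]
tool_rot: [-0.001, 0.074, 0.997, -0.0]
contact_force: [0.9, 0.2, -1.4]
opening: 0.0235
gripper_force: 62.5
```

```bash
python3 - <<'E'
from d import *
o=sensors.get_obs();R=Ro.from_quat(np.roll(o["tool_rot"],-1));a=R.as_matrix()[:,2]
v=np.degrees(np.arccos(-a[2]))*np.cross(a,[0,0,-1])/max(1e-6,np.linalg.norm(np.cross(a,[0,0,-1])))
print(o["tool_pos"],"dpos",np.array([.5515,.1825,.2])-o["tool_pos"],"turn",v,o["joints"])
E
```

```text
[0.5337 0.1199 0.2804] dpos [ 0.0178  0.0626 -0.0804] turn [ 0.0065 -0.137   0.    ] [-0.3768  0.2487  0.1187  1.7746 -0.0329  1.1225  1.1759]
```

Request:
{"op": "drive_tool", "data": {"deltas": [[[0.0045, 0.0157, -0.01, 0, 0, 0, 0.01], [0.0045, 0.0157, -0.02, 0, 0, 0, 0.01], [0.0044, 0.0156, -0.03, 0, 0, 0, 0.01], [0.0044, 0.0156, -0.03, 0, -0.14, 0, 0.01], [0, 0, -0.03, 0, 0, 0, 0.01], [0, 0, -0.02, 0, 0, 0, 0.01], [0, 0, -0.01, 0, 0, 0, 0.01], [0, 0, 0, 0, 0, 0, 0.01]]]}}

```text
time: 15.15
tool_pos: [0.5508, 0.1809, 0.1305]
tool_rot: [0.001, 0.074, 0.997, -0.0]
contact_force: [-0.3, -0.5, -0.8]
opening: 0.0231
gripper_force: 62.5
```

```bash
python3 look.py c5 "(210,180,310,280)" "(255,180,345,270)"
```

```text
tool_pos [0.5515 0.1812 0.1317]
tool_rot [ 0.0016  0.074   0.9973 -0.    ]
contact_force [ 0.0523  0.0841 -1.4531]
wrist_torque [-0.0284 -0.0451  0.0026]
```

View pics/c5.png

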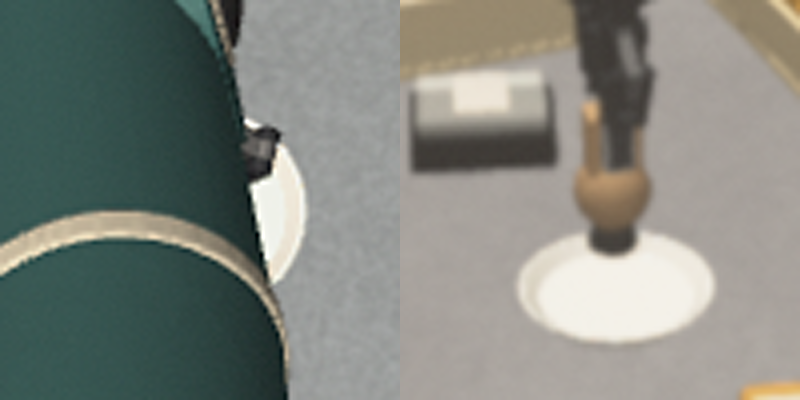

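Request:
{"op": "drive_tool", "data": {"deltas": [[[0, 0.0008, -0.01, 0, 0, 0, 0.01], [0, 0, -0.01, 0, 0, 0, 0.01], [0, 0, -0.008, 0, 0, 0, 0.01], [0, 0, -0.004, 0, 0, 0, 0.01], [0, 0, -0.001, 0, 0, 0, 0.01], [0, 0, 0, 0, 0, 0, 0.01]]]}}

```text
time: 16.0
tool_pos: [0.5512, 0.182, 0.0983]
tool_rot: [0.001, 0.074, 0.997, -0.0]
contact_force: [0.3, 0.5, -2.7]
opening: 0.0231
gripper_force: 62.5
```

Request:
{"op": "drive_tool", "data": {"deltas": [[[0, 0, -0.001, 0, 0, 0, 0.01], [0, 0, -0.001, 0, 0, 0, 0.01], [0, 0, -0.001, 0, 0, 0, 0.01], [0, 0, 0, 0, 0, 0, 0.01]]]}}

```text
time: 16.5
tool_pos: [0.5511, 0.182, 0.0951]
tool_rot: [0.001, 0.074, 0.997, -0.0]
contact_force: [0.2, 0.5, -1.2]
opening: 0.0232
gripper_force: 62.5
```

Request:
{"op": "drive_tool", "data": {"deltas": [[[0, 0, -0.001, 0, 0, 0, 0.01], [0, 0, 0, 0, 0, 0, 0.01]]]}}

```text
time: 16.75
tool_pos: [0.5511, 0.1819, 0.0941]
tool_rot: [0.001, 0.074, 0.997, -0.0]
contact_force: [-1.2, -0.3, -1.5]
opening: 0.0231
gripper_force: 62.5
```

Request:
{"op": "drive_tool", "data": {"deltas": [[[0, 0, -0.001, 0, 0, 0, 0.01], [0, 0, 0, 0, 0, 0, 0.01]]]}}

```text
time: 17.0
tool_pos: [0.5511, 0.182, 0.0931]
tool_rot: [0.001, 0.074, 0.997, -0.0]
contact_force: [0.2, -0.3, -1.6]
opening: 0.0233
gripper_force: 62.5
```

Request:
{"op": "drive_tool", "data": {"deltas": [[[0, 0, -0.001, 0, 0, 0, 0.01], [0, 0, 0, 0, 0, 0, 0.01]]]}}

```text
time: 17.25
tool_pos: [0.5511, 0.1819, 0.0921]
tool_rot: [0.001, 0.074, 0.997, -0.0]
contact_force: [-0.3, -0.0, -1.7]
opening: 0.0232
gripper_force: 62.5
```

Request:
{"op": "drive_tool", "data": {"deltas": [[[0, 0, -0.001, 0, 0, 0, 0.01], [0, 0, 0, 0, 0, 0, 0.01]]]}}

```text
time: 17.5
tool_pos: [0.5511, 0.182, 0.0911]
tool_rot: [0.001, 0.074, 0.997, -0.0]
contact_force: [-0.5, 0.7, -1.7]
opening: 0.0233
gripper_force: 62.5
```

Request:
{"op": "drive_tool", "data": {"deltas": [[[0, 0, -0.001, 0, 0, 0, 0.01], [0, 0, 0, 0, 0, 0, 0.01]]]}}

```text
time: 17.75
tool_pos: [0.5513, 0.182, 0.0903]
tool_rot: [0.001, 0.074, 0.997, -0.0]
contact_force: [-0.3, -0.0, 2.4]
opening: 0.0237
gripper_force: 62.9
```

```bash
python3 d.py | tail -1; python3 look.py c6 "(210,180,310,280)" "(265,190,345,270)"
```

```text
in jar axes: pos rel sh [-0.0573  0.3982 -0.0693] F [ 0.925  -0.0523  2.2842] T [-0.1353  0.1661  0.0635] rot err [  0.0023 -29.8582  -0.026 ]
tool_pos [0.5512 0.182  0.0903]
tool_rot [ 0.0012  0.0739  0.9973 -0.0002]
contact_force [-0.9718  0.2413  2.6504]
wrist_torque [-0.1079  0.2255 -0.0036]
```

View pics/c6.png

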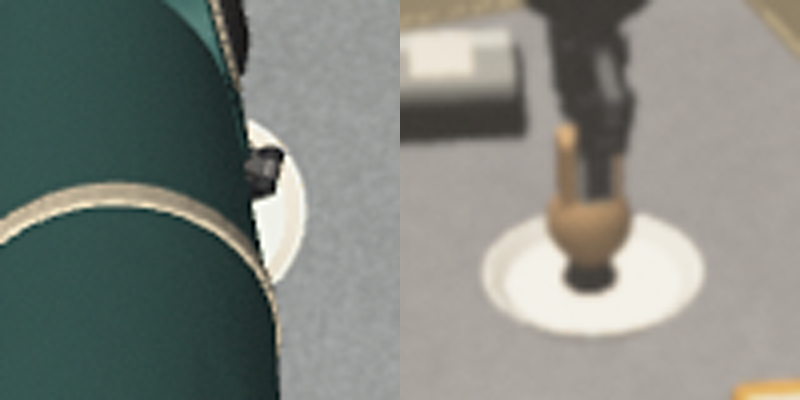

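```bash
python3 -c "
from h import *
c=viewer.camera('side');print(onz(c,(302.6,246.2),.006),onz(c,(302.6,247.2),.006)); print(proj(c,[.5515,.1825,.006]))"
```

```text
[0.54930713 0.18175264 0.006     ] [0.54737824 0.17683542 0.006     ]
[[303.18430683 245.91043227]]
```

Request:
{"op": "drive_tool", "data": {"deltas": [[[0, 0, 0, 0, 0, 0, 0.026], [0, 0, 0, 0, 0, 0, 0.035], [0, 0, 0, 0, 0, 0, 0.05], [0, 0, 0, 0, 0, 0, 0.06], [0, 0, 0.01, 0, 0, 0, 0.06], [0, 0, 0.025, 0, 0, 0, 0.06], [0, 0, 0.04, 0, 0, 0, 0.06], [0, 0, 0.05, 0, 0, 0, 0.06], [-0.04, 0, 0.03, 0, 0, 0, 0.06], [-0.05, 0, 0, 0, 0, 0, 0.06], [-0.05, 0, 0, 0, 0, 0, 0.06], [0, 0, 0, 0, 0, 0, 0.06]]]}}

```text
time: 19.4
tool_pos: [0.4088, 0.1821, 0.2462]
tool_rot: [0.001, 0.073, 0.997, 0.0]
contact_force: [0.1, 0.1, 0.8]
opening: 0.06
gripper_force: 0.0
```

```bash
python3 - <<'E'
from h import *
o=[]
for n,w in(("top",(210,170,490,310)),("side",(220,180,440,380))):
    i=viewer.camera(n)["image"][w[1]:w[3],w[0]:w[2],::-1];o.append(cv2.resize(i,(400,int(400*i.shape[0]/i.shape[1])),interpolation=cv2.INTER_CUBIC))
h=max(map(len,o));cv2.imwrite("pics/end.png",np.hstack([np.pad(i,((0,h-len(i)),(0,0),(0,0))) for i in o]))
E
```

```text
(no output)
```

View pics/end.png

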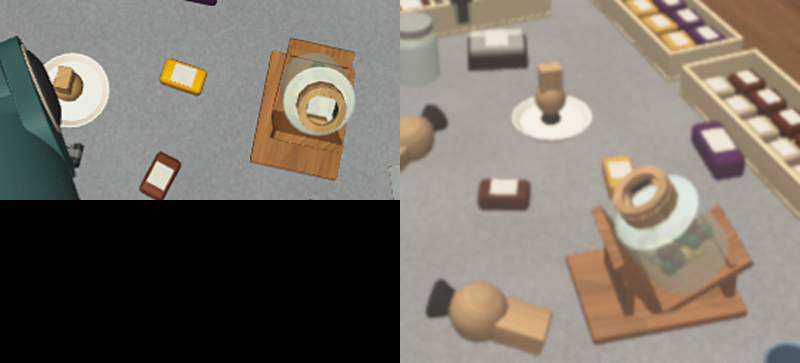

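The stopper stands upright mid-saucer (side crop 550,100), the jar is open and home, and the bystanders in view have not moved.

```bash
python3 -c "
from plant import bot
print(bot.sign_off())"
```

```text
the job is handed in; nothing more can be done
None
```

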